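# Hold the code reader at its reading distance from a parts bottle

## Task

On the code-reading stand, turn the white parts bottle in its nest until its square-code label (the side where the white seal tail runs over the teal cap) squarely faces the reader, and let go of it. Then squeeze the orange lock button to free the sprung telescoping arm and draw the reader head out towards the bottle until its pointer stands at the red rider on the rule. Finish while still holding the head there, at rest (it runs back if let go), without shifting the rider or disturbing the loupe and the watch heads lying around.

Things in the scene. Friction and masses are not known exactly. Their poses are not given: they have to be found in the camera images.
- reader_stand: Heavy code-reading stand, fixed. Origin: underside of its cream housing (214 x 88 x 38 mm, x -100 to +114); dark plate on it, top at z 46 mm. Its x axis is the way the arm extends, from the satin sleeve (x -153 to -60, up to 106 mm high) towards the bottle nest; z up. The arm's axis is at y 0, z 92 mm. Steel catch plate beside the sleeve: x -80 to -62, y -22 to -30, up to 98 mm high.
- nest (a point): Centre of the bottle nest on the dark plate (stand x +80, y 0, z 46 mm): a ring of 48 mm inner and 54 mm outer diameter, 4 mm high, in which the bottle stands and can be turned.
- nest_front (a point): Point of the bottle's outline that faces the reader (stand x +58.5, y 0, z 70 mm). The label point must come here.
- parts_bottle: White bottle, 72 mm tall, 0.06 to 0.11 kg, standing in the nest. Origin: centre of its underside, z up. Body 43 mm in diameter up to 52 mm, above it the teal cap, 38 mm; the cap is sealed and turns with the bottle. The added white label with a square black code (23 x 28 mm) is on its own -x side; its white tail, 9 mm wide with a red bar, runs up over the cap on that side and shows from above.
- label (a point): Middle of the code label on the bottle's surface (bottle -x side, 21.5 mm from the axis, 24 mm up). At the start the bottle is turned 0.9 to 2.6 rad anticlockwise, seen from above, from where its label faces the reader.
- reader_grip (a point): Centre of the black reader head, 92 mm above the bench, at stand x -41 when parked. The head is 28 mm along the arm, 30 wide, 44 high, its red window on the +x side. Grip it from above across the stand's y axis: orange button on the -y side, black rubber pad on the +y side (face 17.5 mm from the centre); 41.5 mm over both at rest, 36 mm with the button fully in.
- button_face (a point): Middle of the orange lock button's face, 19 mm in diameter, on the head's -y side, 24 mm from the head's centre at rest. It moves with the head.
- lock_button (a joint): Lock button, m: 0 out, 0.0055 fully pressed (towards stand +y, into the head). Sprung: 2 N to start, 6.4 N fully in. Out, its hook sits behind the catch plate and the parked arm cannot extend; from 0.004 on the arm is free. Once the head is 25 mm out it no longer matters.
- reader_head (a joint): Extension of the arm, m: 0 parked, 0.072 at the end of travel, towards stand +x. A spring pulls it back with 3 to 4 N all the way, friction 0.5 N.
- reader_pointer (a point): Tip of the white pointer under the head, over the rule (stand y -16.5, z 52 mm); it moves with the head and has the same stand x as the head's centre.
- rider_mark (a point): White index line on the red rider (8 mm wide, 55 mm above the bench at its top) that sits on the rule at the plate's -y edge, stand y -22.5. It is set anew each time, 23 to 60 mm of extension from the parked pointer, and stays by friction. Wanted: the pointer at the same stand x as this line.
- loupe: Black eye loupe, 31 mm in diameter, 30 mm tall, loose on the bench. Origin: centre of its underside.
- gold_watch_head: Small gold-coloured watch head, 38 x 35 x 9 mm, loose. Origin: centre of its underside.
- steel_watch_head: Small light steel watch head, 40 x 36 x 9 mm, loose. Origin: centre of its underside.
Things that resemble listed ones, but are neither listed nor needed, are in the scene too. What is shaped like the parts_bottle but yellow is not meant.

How it is judged (in metres and radians):
On the way, in this order (a step that is already met when the one before it is completed fails the run):
1. the bottle stands in the nest with its label facing the reader, let go of, the reader still parked (horizontal distance between label and nest_front below 0.008 m and horizontal distance between parts_bottle and nest below 0.004 m and angle between parts_bottle's own z axis and vertical below 0.06 rad and height (world z) of parts_bottle below 0.049 m and linear speed of parts_bottle below 0.02 m/s and contact force between the fingers and parts_bottle below 0.1 N and value of joint reader_head below 0.003 m), for 0.3 s.
2. the lock button is squeezed in between the fingers (value of joint lock_button above 0.004 m and contact force between the fingers and reader_head above 1 N), for 0.1 s.
At the end, for the whole second after the job is handed in: The pointer stands within 4 mm of the rider's line, the head at rest and held by the fingers (over 1.5 N); the bottle stands upright in the nest (centre within 4 mm), label point within 8 mm of the point facing the reader (about 20 degrees) (x of reader_pointer in the frame of rider_mark between -0.004 and 0.004 m and velocity of joint reader_head between -0.01 and 0.01 m/s and contact force between the fingers and reader_head above 1.5 N and horizontal distance between label and nest_front below 0.008 m and horizontal distance between parts_bottle and nest below 0.004 m and angle between parts_bottle's own z axis and vertical below 0.06 rad and height (world z) of parts_bottle below 0.049 m and linear speed of parts_bottle below 0.02 m/s); the arm keeps its last pose, push and grip.
It fails at once if the rider is shifted more than 3 mm (distance of rider_mark from where it was at the start of the episode above 0.003 m).
It fails at once if the loupe is disturbed (moved more than 15 mm) (distance of loupe from where it was at the start of the episode above 0.015 m).
It fails at once if the gold watch head is disturbed (moved more than 15 mm) (distance of gold_watch_head from where it was at the start of the episode above 0.015 m).
It fails at once if the steel watch head is disturbed (moved more than 15 mm) (distance of steel_watch_head from where it was at the start of the episode above 0.015 m).
It also fails if it takes over 67 s, if anything falls off the work surface, if the arm or the gripper's body presses on something with over 40 N, if the wrist force passes 120 N, or if a joint passes its speed limit or range.

## Robot

A 6-joint arm with a two-finger parallel gripper is mounted at the origin on a cart in front of the work surface, level with it; the furniture and walls round the work are solid. World frame = base frame: x ahead of the robot, y to its left, z up, the work surface at z = 0. Lengths are in mm, angles in rad, forces in N, time in s.
With the tool pointing down it reaches from about 300 to 875 mm from the base axis. Payload 4.2 kg.
Tool frame: the origin (TCP) lies between the finger pads; the fingertips stand 19 mm ahead of it and the grasp point (between the pads) is the TCP; z points along the fingers, y is the line along which they close (so a half turn about z gives the same grasp; the last joint's range is limited). The gripper opens to 85 mm and grips with 20 to 120 N. Pads are 22 mm wide; open, the fingers measure 114 mm over their backs; the gripper's body (76 mm by 85 mm) begins 54 mm behind the grasp point. The pads swing forward as they close: fully open they stand 13 mm farther back than shut.
Start: joints at [-1.307, 0.32, 1.565, -0, 1.257, -0.02], TCP at [161.006, -552.015, 215.838] pointing down, gripper open.
Joint ranges: [-3.11, 3.11], [-0.84, 2.01], [0.21, 2.61], [-1.34, 4.49], [0.05, 2.63], [-2.56, 2.56]. Speed limits (rad/s): [2.57, 2.57, 3.14, 3.14, 3.14, 3.14].

## Interface

Orientations are given as a rotation vector (axis times angle).
In Python, from station import env, get_image, get_calibration, workorder gives the robot as it stands. The module is installed in compiled form; this text tells all that it offers.
- The arm moves only by the tool send_rows, never from a script. Its argument "steps" is a list of rows, each an object with "translation": the shift along the tool's x, y, z in units of 300 mm (1.0 is 300 mm), a list of three; "yaw": the turn about the tool's z in units of 360 degrees (1.0 is 360 degrees). A call has 1 to 12 rows; each row is the pose to reach, as a shift and turn from the pose commanded when the call began, along the tool's axes at that moment, turning the shorter way round; what a row does not reach only later rows make up. A row lasts 1/8 s, in which the tool goes at most 62.5 mm and 10.7 degrees, less where a joint would pass 70% of its speed; a pose out of reach is approached as far as the arm can. A call with a number of a shift or a turn outside -1 to 1 is refused whole. A call with a gripper value outside its range is refused whole. "gripper" is the closure, from 0 (fully open) to 1 (shut), set as the call begins (left out, the last holds). The fingers move at their own pace and stop on an object; "newtons" is the grip in N (left out, the last holds). Time passes only in rows, so rows that repeat a pose let the fingers close. It gives the time, the measured TCP pose, the force, the opening and the grip force at its end, in the units of the state.
- env.read_state(): the state, without advancing time (a new reading comes with each control period).
- get_image(name): name is "scene" or "side" or "wrist"; returns the picture (480x640x3 uint8, red, green, blue); there is no depth.
- get_calibration(name): a dict with "intrinsics" (3x3 intrinsics, pixels), "T" (4x4, takes a point from camera to world coordinates); the wrist camera has in their place "T_tool_cam" (4x4, takes a point from camera to tool coordinates, whose origin is the TCP and whose axes are the flange's). Camera axes: x right, y up, looking along -z (the intrinsics and any distortion apply to the point x, -y, -z); pixel columns grow to the right and rows downward; lengths in mm; the calibration is good to about 2 mm. The wrist camera is an equidistant fisheye: a pixel r from the principal point sees the ray r / f radians off the axis. A picture is of the moment at which its call begins: read the wrist's pose just before it. get_calibration takes no time and is no camera call.
- workorder.hand_in(): hands the job in; it is judged then, once.
The state is a dict: "time": time; "joint_positions": joint angles; "qvel": joint speeds; "joint_efforts": joint torques, N m; "ee_pos": TCP position; "orientation": TCP orientation; "contact_force": force on the tool from outside, world axes, zero at the start; "moment": the same for the moment, N m; "width": finger opening in mm; "gripper_force": force on a finger pad.
Only numpy, scipy, OpenCV 4.12 (cv2) and the standard library are available. Lean on these libraries where they do the work, as an engineer would, in place of code of your own. Each camera call takes 0.05 s, during which the arm holds its last target. There are 200 camera calls.

## Working session

There is one attempt and no reset: what is moved stays moved. The work goes in short steps, Python scripts to look and compute and a tool call to move; the robot and the scene stay as the last step left them, time stands still between calls to the robot, and variables do not carry over. Pictures are saved under pics/ and viewed, at most 10 in all, crops included, and the job is handed in when it is done.

Besides the shell and the picture viewer there is one more tool, called after "Emit:" as a command line: name --argument value ..., lists and objects as JSON in quotes. send_rows: Moves the arm, as the interface text tells. Shifts and turns lie within -1 to 1; 1 stands for 300 mm of shift or 360 degrees of turn. Its arguments: {"type":"object","properties":{"steps":{"type":"array","items":{"type":"object","properties":{"translation":{"type":"array","items":{"type":"number","minimum":-1,"maximum":1}},"yaw":{"type":"number","minimum":-1,"maximum":1}}}},"gripper":{"type":"number"},"newtons":{"type":"number"}},"required":["steps"]}

```bash
mkdir -p pics
cat > h.py <<'E'
import numpy as np, cv2
from station import env, get_image, get_calibration, workorder
from scipy.spatial.transform import Rotation as R
def grab(n,f):
    im=get_image(n); cv2.imwrite('pics/'+f,im[:,:,::-1]); return im
def ray(n,u,v,st=None):
    c=get_calibration(n); K=np.array(c['intrinsics'])
    if n!='wrist':
        T=np.array(c['T']); d=np.linalg.inv(K)@[u,v,1]; d=np.array([d[0],-d[1],-d[2]])
    else:
        st=st or env.read_state()
        W=np.eye(4); W[:3,:3]=R.from_rotvec(st['orientation']).as_matrix(); W[:3,3]=st['ee_pos']
        T=W@np.array(c['T_tool_cam'])
        x=(u-K[0,2])/K[0,0]; y=(v-K[1,2])/K[1,1]; t=np.hypot(x,y)+1e-12
        d=np.array([np.sin(t)*x/t,-np.sin(t)*y/t,-np.cos(t)])
    d=T[:3,:3]@d; return T[:3,3],d/np.linalg.norm(d)
def atz(n,u,v,z,st=None):
    o,d=ray(n,u,v,st); return o+d*(z-o[2])/d[2]
def tri(*rs):
    A=sum(np.eye(3)-np.outer(d,d) for o,d in rs); b=sum((np.eye(3)-np.outer(d,d))@o for o,d in rs)
    p=np.linalg.solve(A,b); return p,[round(float(np.linalg.norm(np.cross(p-o,d))),1) for o,d in rs]
def proj(n,P,st=None):
    c=get_calibration(n); K=np.array(c['intrinsics'])
    if n!='wrist': T=np.array(c['T'])
    else:
        st=st or env.read_state(); W=np.eye(4); W[:3,:3]=R.from_rotvec(st['orientation']).as_matrix(); W[:3,3]=st['ee_pos']; T=W@np.array(c['T_tool_cam'])
    q=np.linalg.inv(T)@np.append(P,1); x,y,z=q[0],-q[1],-q[2]
    if n=='wrist':
        r=np.hypot(x,y); t=np.arctan2(r,z); x,y,z=x/r*t,y/r*t,1
    return K[0,0]*x/z+K[0,2],K[1,1]*y/z+K[1,2]
E
python3 - <<'E'
from h import *
np.set_printoptions(precision=3,suppress=True)
for n in('scene','side','wrist'):
    grab(n,n+'0.png'); c=get_calibration(n); print(n,{k:np.array(v) if not isinstance(v,str) else v for k,v in c.items()})
s=env.read_state(); print(s)
E
```

```text
scene {'intrinsics': array([[441.399,   0.   , 322.33 ],
       [  0.   , 441.399, 235.764],
       [  0.   ,   0.   ,   1.   ]]), 'T': array([[   0.89 ,    0.204,   -0.408,   74.085],
       [  -0.456,    0.389,   -0.801, -913.917],
       [  -0.004,    0.899,    0.439,  468.262],
       [   0.   ,    0.   ,    0.   ,    1.   ]])}
side {'intrinsics': array([[513.173,   0.   , 321.746],
       [  0.   , 513.173, 246.095],
       [  0.   ,   0.   ,   1.   ]]), 'T': array([[ -0.859,   0.263,  -0.439, -38.848],
       [ -0.511,  -0.448,   0.734, 578.506],
       [ -0.004,   0.855,   0.519, 663.838],
       [  0.   ,   0.   ,   0.   ,   1.   ]])}
wrist {'intrinsics': array([[371.648,   0.   , 320.092],
       [  0.   , 371.648, 241.011],
       [  0.   ,   0.   ,   1.   ]]), 'T_tool_cam': array([[   0.001,    0.951,    0.31 ,   79.718],
       [   1.   ,   -0.   ,   -0.001,    0.295],
       [  -0.001,    0.31 ,   -0.951, -157.614],
       [   0.   ,    0.   ,    0.   ,    1.   ]])}
{'time': 0.15, 'joint_positions': array([-1.307,  0.32 ,  1.565, -0.   ,  1.257, -0.02 ]), 'qvel': array([ 0.   , -0.001, -0.002,  0.   , -0.   , -0.002]), 'joint_efforts': array([  0.001, -41.584, -23.435,   0.   ,   0.006,   0.   ]), 'ee_pos': array([ 160.891, -551.644,  215.157]), 'orientation': array([-3.109, -0.444,  0.   ]), 'contact_force': array([ 0.067, -0.734, -0.121]), 'moment': array([-0.   , -0.044, -0.035]), 'gripper_force': 0.0, 'width': 85.37912969854004}
```

View pics/scene0.png

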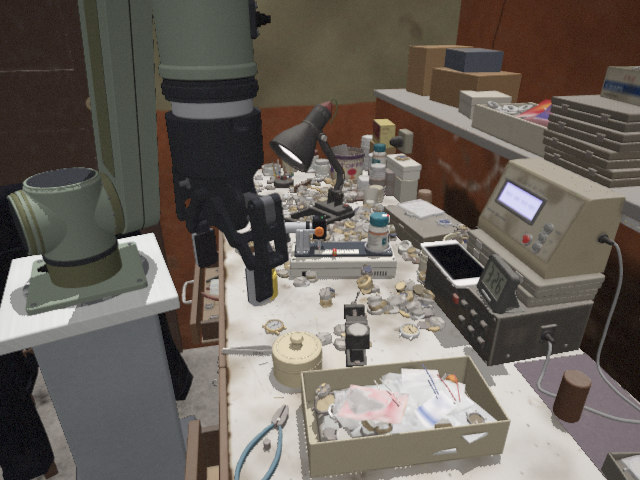

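View pics/side0.png

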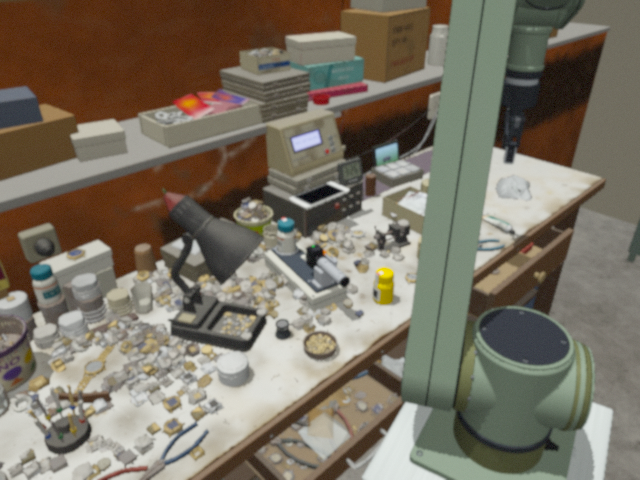

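The scene picture shows the stand at (340,255), with the orange button at (320,231) and the white, teal-capped bottle at (377,232). Look-alikes are a far teal-cap bottle at scene (378,155), the same one at side (45,285), and the yellow bottle at scene (262,280), side (384,285). I choose the bottle on the stand at scene (377,232), side (286,235), and check it in a close crop.

Run:
```python
import cv2,numpy as np
a=cv2.imread('pics/scene0.png')[200:290,275:415]; b=cv2.imread('pics/side0.png')[205:325,250:390]
a=cv2.resize(a,None,fx=5.7,fy=3.3*1,interpolation=3) if 0 else cv2.resize(a,(560,360),interpolation=3)
b=cv2.resize(b,(560,480),interpolation=3)
cv2.imwrite('pics/c1.png',a); cv2.imwrite('pics/c2.png',b)
```

```text
(no output)
```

View pics/c1.png

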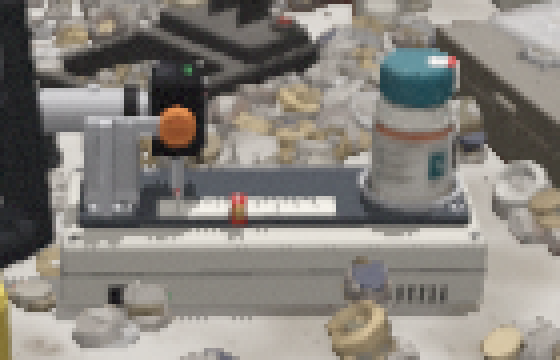

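View pics/c2.png

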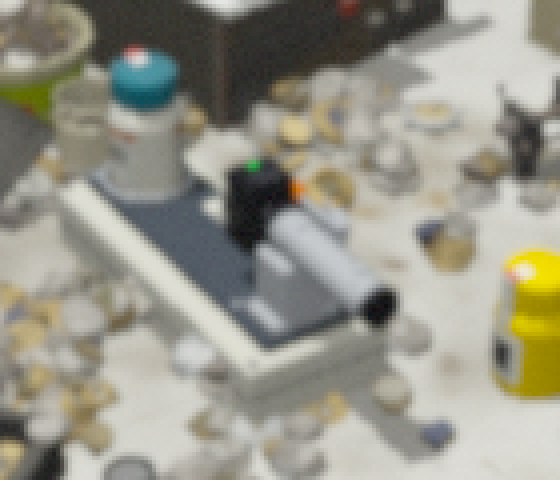

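The crops confirm it: white bottle in the nest, seal tail on the far right side at scene ≈(386,215), button at (319.5,231.5), LED on the head top at scene (322,217.5) / side (313.5,246), rider at (334.5,252). Triangulating the points.

Run:
```python
from h import *
np.set_printoptions(precision=1,suppress=True)
cap=tri(ray('scene',379,215),ray('side',286.2,220.5)); led=tri(ray('scene',322,217.5),ray('side',313.5,246.2))
tail=tri(ray('scene',386,215),ray('side',284,217.5))
print('cap',cap,'led',led,'tail',tail)
print('rider z55',atz('scene',334.5,249,55),'ptr z52',atz('scene',319.5,249,52),'button z92',atz('scene',319.5,231.5,92), 'nest bottom',atz('scene',378,251,46))
d=cap[0]-led[0]; print(np.degrees(np.arctan2(d[1],d[0])),np.hypot(*d[:2]))
s=env.read_state(); M=R.from_rotvec(s['orientation']).as_matrix(); print(M); 
c=cap[0]; print('tool vec to cap',M.T@(c-s['ee_pos']))
```

```text
cap (array([ 543.6, -243.7,  119.4]), [1.3, 1.3]) led (array([ 441.4, -191.3,  113. ]), [0.3, 0.3]) tail (array([ 554.9, -251.6,  120.2]), [1.4, 1.4])
rider z55 [ 452.4 -224.8   55. ] ptr z52 [ 428.3 -205.8   52. ] button z92 [ 427.8 -207.3   92. ] nest bottom [ 534.9 -258.5   46. ]
-27.137742169327797 114.8495304995973
[[ 1.   0.3 -0. ]
 [ 0.3 -1.   0. ]
 [ 0.  -0.  -1. ]]
tool vec to cap [ 453.6 -188.4   96. ]
```

Emit:
send_rows --steps '[{"translation":[0.16,-0.12,0],"yaw":0},{"translation":[0.33,-0.25,0],"yaw":0},{"translation":[0.5,-0.38,0],"yaw":0},{"translation":[0.66,-0.51,0],"yaw":0},{"translation":[0.82,-0.64,0],"yaw":0},{"translation":[1.0,-0.77,0],"yaw":0},{"translation":[1.0,-0.77,0],"yaw":0},{"translation":[1.0,-0.77,0],"yaw":0},{"translation":[1.0,-0.77,0],"yaw":0},{"translation":[1.0,-0.77,0],"yaw":0}]'

```text
time: 1.4
ee_pos: [383.6, -247.3, 215.7]
orientation: [3.11, 0.441, -0.0]
contact_force: [0.3, 0.1, -0.6]
width: 85.6
gripper_force: 0.0
```

Run:
```python
from h import *
np.set_printoptions(precision=2,suppress=True)
s=env.read_state(); grab('wrist','w1.png')
print(s['ee_pos'],s['joint_positions'],s['orientation'],s['time'])
for n,p in dict(cap=[543.6,-243.7,119],led=[441,-191,113],rider=[452,-225,55]).items(): print(n,proj('wrist',p,s))
print('lamphead',tri(ray('scene',300,140),ray('side',225,245)), 'box',tri(ray('scene',421,245),ray('side',268,185)))
```

```text
[ 383.6  -247.33  215.74] [-0.6   0.13  1.82 -0.    1.19  0.69] [ 3.11  0.44 -0.  ] 1.4
cap (np.float64(380.04286968951675), np.float64(19.193206513240398))
led (np.float64(264.66423104622595), np.float64(137.37833270169747))
rider (np.float64(316.6148638199443), np.float64(133.00973760536598))
lamphead (array([489.88,  19.55, 214.87]), [4.1, 4.1]) box (array([ 619.32, -321.83,  113.8 ]), [48.0, 48.0])
```

View pics/w1.png

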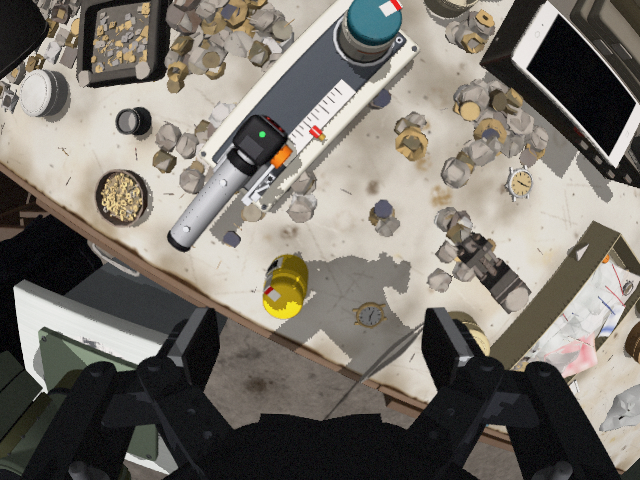

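The wrist view shows the cap at (374,18) with the tail at (393,6), the head at (262,138) and the rider at (317,132). The loupe is at (133,121), the gold watch at (520,183) and the steel watch at (370,314). I'm moving closer for an accurate second view.

Emit:
send_rows --steps '[{"translation":[0.13,0.0,0]},{"translation":[0.27,0.0,0]},{"translation":[0.27,0.0,0]},{"translation":[0.27,0.0,0]}]'

```text
invalid input
```

Run:
```python
from h import *
np.set_printoptions(precision=2,suppress=True)
s=env.read_state(); im=grab('wrist','w2.png')
print(s['ee_pos'],s['joint_positions'],s['orientation'],s['time'])
for n,p in dict(cap=[543.6,-243.7,119],led=[441,-191,113],rider=[452,-225,55]).items(): print(n,proj('wrist',p,s))
c=im[60:300,180:460]; cv2.imwrite('pics/w2c.png',cv2.resize(c,(700,600),interpolation=3)[:,:,::-1])
```

```text
[ 383.7  -247.24  215.77] [-0.6   0.13  1.82 -0.    1.19  0.69] [ 3.11  0.44 -0.  ] 1.45
cap (np.float64(380.14249191014665), np.float64(19.396349627772935))
led (np.float64(264.7680189098753), np.float64(137.55613650413807))
rider (np.float64(316.6936176395507), np.float64(133.17048569691494))
```

View pics/w2c.png

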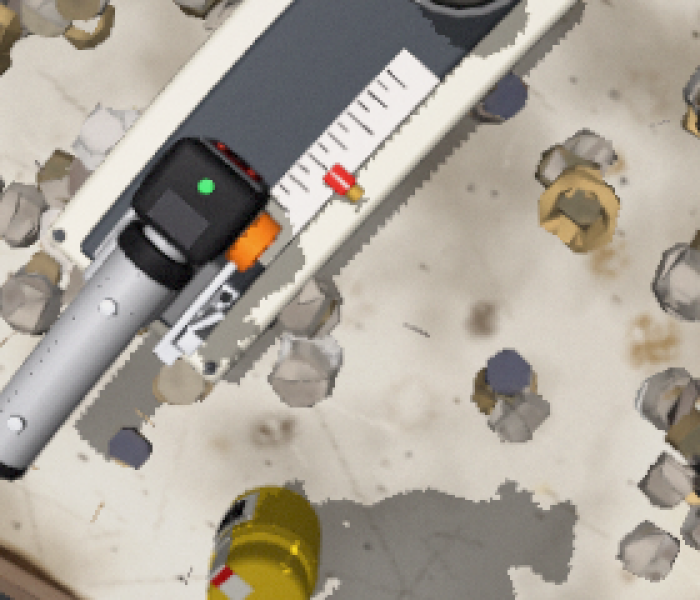

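The move was refused because it needs a yaw in every row, so this crop is from the old place: LED at wrist pixel (262.4,134.4), rider line at (316.5,132.8). Resending with yaw.

Emit:
send_rows --steps '[{"translation":[0.13,0.0,0],"yaw":0},{"translation":[0.27,0.0,0],"yaw":0},{"translation":[0.27,0.0,0],"yaw":0},{"translation":[0.27,0.0,0],"yaw":0}]'

```text
time: 2.0
ee_pos: [461.3, -223.8, 215.5]
orientation: [-3.11, -0.444, 0.002]
contact_force: [-1.1, 0.2, -0.1]
width: 85.2
gripper_force: 0.0
```

Run:
```python
from h import *
np.set_printoptions(precision=2,suppress=True)
s=env.read_state(); im=grab('wrist','w3.png')
print(s['ee_pos'],s['joint_positions'],s['orientation'],s['time'])
for n,p in dict(cap=[543.6,-243.7,119],led=[441,-191,113],rider=[452,-225,55]).items(): print(n,proj('wrist',p,s))
c=im[40:280,180:460]; cv2.imwrite('pics/w3c.png',cv2.resize(c,(700,600),interpolation=3)[:,:,::-1])
```

```text
[ 461.33 -223.83  215.48] [-0.47  0.22  1.7  -0.    1.22  0.81] [-3.11 -0.44  0.  ] 2.0
cap (np.float64(381.40692144952914), np.float64(133.98176127670507))
led (np.float64(269.5581614743739), np.float64(247.58014926568188))
rider (np.float64(317.91773697550116), np.float64(225.12062252869993))
```

View pics/w3c.png

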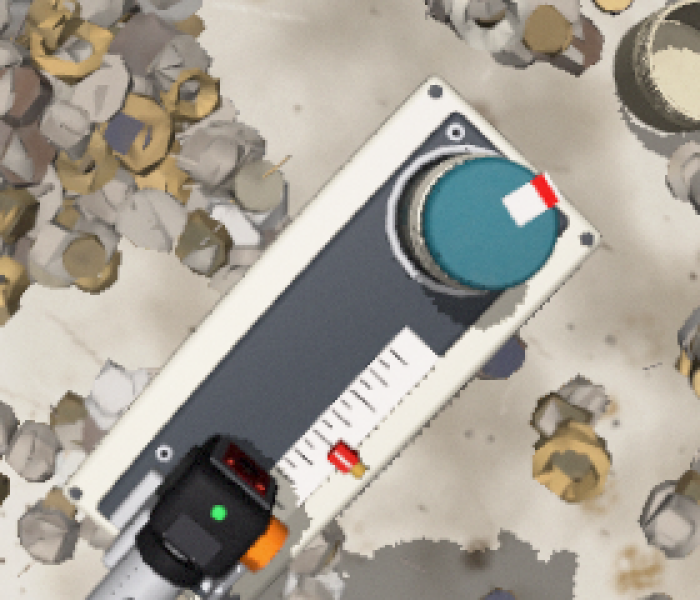

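Run:
```python
from h import *
np.set_printoptions(precision=1,suppress=True)
s2=env.read_state(); s1=dict(s2); s1['ee_pos']=np.array([383.65,-247.29,215.75]); s1['orientation']=np.array([3.11,.441,0])
px=lambda a,b:(180+a/2.5,40+b/2.5)
W=lambda a,b,z:atz('wrist',*px(a,b),z,s2)
print('LED',tri(ray('wrist',262.4,134.4,s1),ray('wrist',267.2,245.2,s2),ray('scene',322,217.5),ray('side',313.5,246.2)))
print('rider',tri(ray('wrist',316.6,132.8,s1),ray('wrist',317.2,222.8,s2)),W(343,457,55))
print('cap',tri(ray('wrist',374,18,s1),ray('wrist',376,129.6,s2)))
cap=W(490,224,118); print('cap118',cap)
h1,h2,h3=W(435,92,38),W(587,239,38),W(75,493,38); print(h1,h2,h3)
ax=h1-h3; a1=np.degrees(np.arctan2(ax[1],ax[0])); d=h1-h2; a2=np.degrees(np.arctan2(d[1],d[0]))-90
t0,t1=W(509,215,118),W(552,184,118); t=t1-t0; print('axis',a1,a2,np.hypot(*ax[:2]),np.hypot(*d[:2]))
ta=np.degrees(np.arctan2(t[1],t[0])); d=t1-cap; print('tail',ta,np.degrees(np.arctan2(d[1],d[0])),np.hypot(*d[:2]))
# nest from ring outline and housing: centre mid h1,h2 minus
u=np.array([np.cos(np.radians(a1)),np.sin(np.radians(a1))])
print('mid h1h2',(h1+h2)[:2]/2)
led=W(218,513,114.5); print('led',led)
r=W(343,457,55); v=np.array([-u[1],u[0]])
for n,p in dict(cap=cap,led=led,rider=r,mid=(h1+h2)/2).items(): q=p[:2]-cap[:2]; print(n,q@u+80,q@v)
```

```text
LED (array([ 442. , -189.6,  113. ]), [1.0, 0.7, 0.7, 1.6])
rider (array([ 452. , -224.6,   48.4]), [0.3, 0.3]) [ 453.7 -223.9   55. ]
cap (array([ 545.2, -240.1,  112.8]), [0.2, 0.2])
cap118 [ 545.2 -239.5  118. ]
[ 587.4 -218.7   38. ] [ 553.6 -287.1   38. ] [ 406.5 -128.6   38. ]
axis -26.47647962027011 -26.299946593387517 202.14457778215734 76.27663329771687
tail -36.19541123514998 -39.1533115086689 20.75950356901672
mid h1h2 [ 570.5 -252.9]
led [ 442.6 -189.   114.5]
cap 80.0 0.0
led -34.30720204628217 -0.4456592459434835
rider -8.885240985539937 -26.772274542639828
mid 108.64904173711219 -0.6640571319813042
```

The tail points to about −38° in the world, while the reader lies at 153.6°, so the bottle needs about 168° clockwise. That is beyond the stated 2.6 rad, so I'll check it after turning. First I move above the bottle and pre-yaw anticlockwise.

Emit:
send_rows --steps '[{"translation":[0.12,0.06,0],"yaw":-0.028},{"translation":[0.253,0.13,0],"yaw":-0.056},{"translation":[0.253,0.13,0],"yaw":-0.084},{"translation":[0.253,0.13,0],"yaw":-0.112},{"translation":[0.253,0.13,0],"yaw":-0.14},{"translation":[0.253,0.13,0],"yaw":-0.168},{"translation":[0.253,0.13,0],"yaw":-0.196},{"translation":[0.253,0.13,0],"yaw":-0.2}]'

```text
time: 3.05
ee_pos: [544.9, -240.3, 216.1]
orientation: [2.257, 2.185, -0.0]
contact_force: [-0.0, -0.4, 0.6]
width: 85.3
gripper_force: 0.0
```

Emit:
send_rows --steps '[{"translation":[0,0,0],"yaw":-0.028},{"translation":[0,0,0],"yaw":-0.056},{"translation":[0,0,0],"yaw":-0.084},{"translation":[0,0,0],"yaw":-0.112},{"translation":[0,0,0],"yaw":-0.14},{"translation":[0,0,0],"yaw":-0.168},{"translation":[0,0,0],"yaw":-0.196},{"translation":[0,0,0],"yaw":-0.2},{"translation":[0,0,0],"yaw":-0.2}]'

```text
time: 4.18
ee_pos: [545.6, -239.9, 215.9]
orientation: [0.544, 3.094, -0.0]
contact_force: [0.2, -0.4, 0.1]
width: 85.2
gripper_force: 0.0
```

Run:
```python
from h import *
np.set_printoptions(precision=2,suppress=True)
s=env.read_state(); M=R.from_rotvec(s['orientation']).as_matrix()
print(s['ee_pos'],s['joint_positions'],np.degrees(np.arctan2(M[1,0],M[0,0])),M.T@(np.array([545.2,-239.7,80])-s['ee_pos'])/300)
```

```text
[ 545.6  -239.95  215.93] [-0.43  0.35  1.51 -0.    1.27 -1.66] 160.06187989966452 [0.   0.   0.45]
```

Emit:
send_rows --steps '[{"translation":[0,0,0.1],"yaw":0},{"translation":[0,0,0.2],"yaw":0},{"translation":[0,0,0.28],"yaw":0},{"translation":[0,0,0.36],"yaw":0},{"translation":[0,0,0.41],"yaw":0},{"translation":[0,0,0.45],"yaw":0},{"translation":[0,0,0.45],"yaw":0}]'

```text
time: 5.05
ee_pos: [545.6, -239.7, 80.3]
orientation: [-0.539, -3.094, -0.0]
contact_force: [-1.0, -0.3, -0.4]
width: 85.7
gripper_force: 0.0
```

Emit:
send_rows --steps '[{"translation":[0,0,0],"yaw":0},{"translation":[0,0,0],"yaw":0},{"translation":[0,0,0],"yaw":0},{"translation":[0,0,0],"yaw":0},{"translation":[0,0,0],"yaw":0},{"translation":[0,0,0],"yaw":0}]' --gripper 0.6 --newtons 20

```text
time: 5.8
ee_pos: [546.4, -239.9, 81.7]
orientation: [0.539, 3.094, -0.0]
contact_force: [-0.0, 0.7, 6.5]
width: 36.5
gripper_force: 20.3
```

The width of 36.5 mm is less than the expected 43 mm, and there is 6.5 N upward on the tool, so I check with the side and scene cameras.

Run:
```python
from h import *
a=grab('scene','s2.png')[185:275,320:440]; b=grab('side','d2.png')[180:280,230:350]
o=np.hstack([cv2.resize(a,(400,300),interpolation=3),cv2.resize(b,(360,300),interpolation=3)])
cv2.imwrite('pics/c3.png',o[:,:,::-1])
print(env.read_state())
```

```text
{'time': 5.9, 'joint_positions': array([-4.33034246e-01,  4.63460640e-01,  1.70114303e+00,  1.78621830e-04,
        9.75434218e-01, -1.65930687e+00]), 'qvel': array([-0.00157117, -0.00065511,  0.0002514 ,  0.0008574 , -0.00156855,
        0.00087858]), 'joint_efforts': array([-3.54591552e-01, -4.23927426e+01, -1.84973806e+01, -2.17804927e-01,
       -2.25356589e-01, -1.09123441e-03]), 'ee_pos': array([ 546.37602641, -239.86505661,   81.66560375]), 'orientation': array([ 5.38394770e-01,  3.09355126e+00, -4.04902552e-04]), 'contact_force': array([-1.13199618,  1.07737981,  5.84792513]), 'moment': array([ 0.25439793,  0.06482406, -0.00060269]), 'gripper_force': 20.282915748139203, 'width': 36.788044728265355}
```

View pics/c3.png

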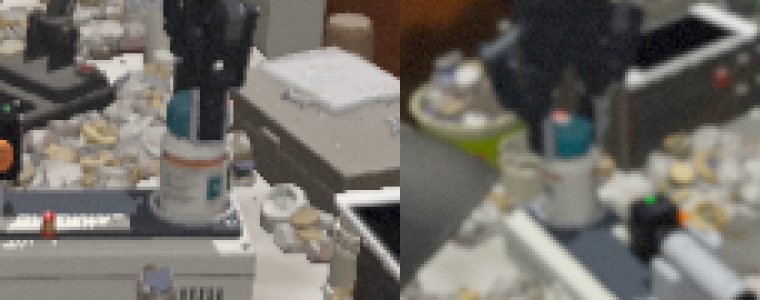

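Run:
```python
from h import *
c=np.array([546.4,-239.9]); d=np.array([np.cos(np.radians(-110)),np.sin(np.radians(-110))])
for z in (46,60,63,70,81,98,118):
    for r in (0,24):
        p=np.append(c+d*r,z); u,v=proj('scene',p); print(z,r,'scene crop',round((u-320)*400/120),round((v-185)*300/90), 'side crop',[round(q) for q in ((proj('side',p)[0]-230)*3+400,(proj('side',p)[1]-180)*3)])
```

```text
46 0 scene crop 192 204 side crop [568, 209]
46 24 scene crop 201 222 side crop [593, 198]
60 0 scene crop 193 183 side crop [567, 193]
60 24 scene crop 203 201 side crop [592, 183]
63 0 scene crop 194 179 side crop [567, 190]
63 24 scene crop 203 197 side crop [592, 179]
70 0 scene crop 194 169 side crop [566, 182]
70 24 scene crop 204 186 side crop [592, 171]
81 0 scene crop 195 153 side crop [566, 169]
81 24 scene crop 205 170 side crop [591, 159]
98 0 scene crop 197 128 side crop [565, 149]
98 24 scene crop 206 144 side crop [591, 139]
118 0 scene crop 198 97 side crop [564, 126]
118 24 scene crop 208 113 side crop [590, 116]
```

Run:
```python
from h import *
s=env.read_state(); s['orientation']=np.zeros(3); s['ee_pos']=np.zeros(3)
for y in (-43,43):
  for z in (-40,-20,-13,0,6,19): print(y,z,[round(float(q)) for q in proj('wrist',np.array([0,y,z]),s)], [round(float(q)) for q in proj('wrist',np.array([11,y,z]),s)])
im=grab('wrist','w4.png'); cv2.imwrite('pics/w4c.png',im[:,:,::-1])
for z in (-20,0,19): print(z,[proj('wrist',np.array([0,y,z]),s) for y in (-19,19)])
```

```text
-43 -40 [210, 341] [206, 316]
-43 -20 [221, 316] [219, 293]
-43 -13 [225, 308] [222, 286]
-43 0 [231, 296] [229, 275]
-43 6 [234, 290] [232, 270]
-43 19 [239, 280] [237, 260]
43 -40 [431, 341] [435, 317]
43 -20 [419, 316] [422, 293]
43 -13 [416, 308] [418, 286]
43 0 [410, 296] [412, 275]
43 6 [407, 290] [409, 270]
43 19 [402, 280] [403, 260]
-20 [(np.float64(275.77615507634846), np.float64(317.37319845229763)), (np.float64(364.93487525970136), np.float64(317.43175817975686))]
0 [(np.float64(280.31469929492874), np.float64(296.496738534081)), (np.float64(360.3715281176799), np.float64(296.5520299643098))]
19 [(np.float64(283.89925535132124), np.float64(280.2034069203285)), (np.float64(356.76675841526196), np.float64(280.2553854759748))]
```

View pics/w4c.png

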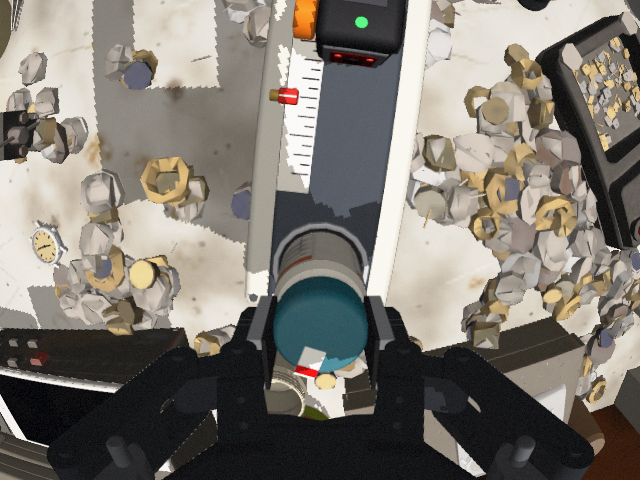

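The view shows the fingers gripping the teal cap, with tips at about z 100. The tips stand about 40 mm shorter than the text says, so from here I use tip ≈ TCP + 17 mm. The tail's red end is at (306,372) and its inner end at (314,348). I measure its angle again before turning.

Run:
```python
from h import *
s=env.read_state()
a=lambda v:round(float(np.degrees(np.arctan2(v[1],v[0]))),1)
t0=atz('wrist',314,348,118,s);t1=atz('wrist',306,371,118,s);c=np.array([546.4,-239.9,118])
print(t0,t1,a(t1-t0),a(t1-c),a(t0-c),np.linalg.norm(t1-c))
# stand axis from rider & ruler line: rule left edge points
p=atz('wrist',293,52,47,s);q=atz('wrist',276,190,47,s);print('axis',a(q-p))
p=atz('wrist',433,20,38,s);q=atz('wrist',398,225,38,s);print('axis2',a(q-p))
r=atz('wrist',288,96,55,s); print('rider',r, 'LED',atz('wrist',361.5,22,114,s))
u=np.array([np.cos(np.radians(-26.4)),np.sin(np.radians(-26.4))]); d=(r-c)[:2]; print(80+d@u, d@[-u[1],u[0]])
```

```text
[ 549.60999602 -243.67796524  118.        ] [ 559.42320968 -250.75155473  118.        ] -35.8 -39.8 -49.6 16.951702879590083
axis -27.2
axis2 -28.1
rider [ 453.4183076  -223.26349357   55.        ] LED [ 442.97859055 -188.39227355  114.        ]
-10.681971391365522 -26.441417005290667
```

Emit:
send_rows --steps '[{"translation":[0,0,-0.004],"yaw":0.02},{"translation":[0,0,-0.004],"yaw":0.045},{"translation":[0,0,-0.004],"yaw":0.07},{"translation":[0,0,-0.004],"yaw":0.095},{"translation":[0,0,-0.004],"yaw":0.12},{"translation":[0,0,-0.004],"yaw":0.145},{"translation":[0,0,-0.004],"yaw":0.17},{"translation":[0,0,-0.004],"yaw":0.195},{"translation":[0,0,-0.004],"yaw":0.22},{"translation":[0,0,-0.004],"yaw":0.23},{"translation":[0,0,-0.004],"yaw":0.23}]'

```text
time: 7.32
ee_pos: [545.8, -239.8, 81.8]
orientation: [2.45, 1.967, -0.0]
contact_force: [-0.7, -0.4, 0.1]
width: 36.9
gripper_force: 20.2
```

Emit:
send_rows --steps '[{"translation":[0,0,0],"yaw":0.02},{"translation":[0,0,0],"yaw":0.045},{"translation":[0,0,0],"yaw":0.07},{"translation":[0,0,0],"yaw":0.095},{"translation":[0,0,0],"yaw":0.12},{"translation":[0,0,0],"yaw":0.145},{"translation":[0,0,0],"yaw":0.17},{"translation":[0,0,0],"yaw":0.195},{"translation":[0,0,0],"yaw":0.22},{"translation":[0,0,0],"yaw":0.23},{"translation":[0,0,0],"yaw":0.23}]'

```text
time: 8.7
ee_pos: [545.7, -239.8, 81.8]
orientation: [3.138, -0.144, -0.001]
contact_force: [0.1, -0.2, -0.3]
width: 36.6
gripper_force: 20.2
```

Run:
```python
from h import *
s=env.read_state(); M=R.from_rotvec(s['orientation']).as_matrix()
print(s['ee_pos'],s['joint_positions'],np.degrees(np.arctan2(M[1,0],M[0,0])),s['time'],s['contact_force'],s['width'])
w=grab('wrist','w5.png'); b=grab('side','d3.png')[200:290,240:360]
o=np.hstack([cv2.resize(w[180:420,200:440],(400,400),interpolation=3),cv2.resize(b,(400,400),interpolation=3)])
cv2.imwrite('pics/c5.png',o[:,:,::-1])
```

```text
[ 545.65691139 -239.82482275   81.78120632] [-4.33214258e-01  4.63308126e-01  1.70106745e+00 -3.92377560e-04
  9.77606309e-01  1.22930314e+00] -5.242661779088069 8.7 [ 0.07000275 -0.15216783 -0.30276521] 36.56100490238778
```

View pics/c5.png

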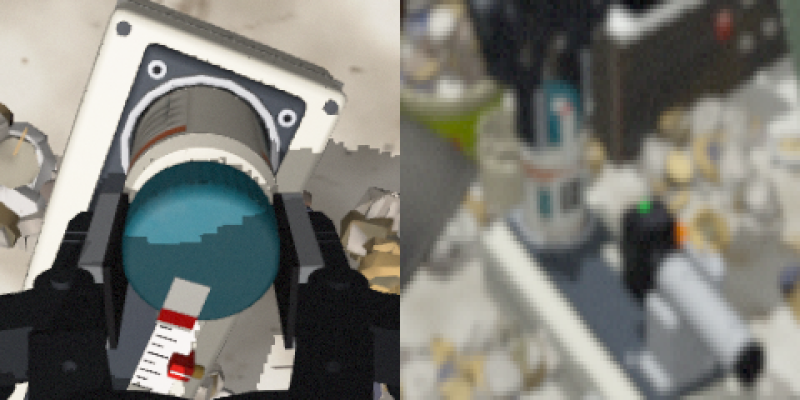

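The wrist part shows the tail pointing down towards the head, unchanged relative to the fingers, so nothing slipped. The side part shows the black code at (572,192), about 26° right of the bottle's middle. That puts the label at about 152–156°, against the wanted 153.5°. Releasing and rising.

Emit:
send_rows --steps '[{"translation":[0,0,0],"yaw":0},{"translation":[0,0,0],"yaw":0},{"translation":[0,0,0],"yaw":0},{"translation":[0,0,0],"yaw":0},{"translation":[0,0,-0.1],"yaw":0},{"translation":[0,0,-0.25],"yaw":0},{"translation":[0,0,-0.4],"yaw":0},{"translation":[0,0,-0.45],"yaw":0},{"translation":[0,0,-0.45],"yaw":0}]' --gripper 0

```text
time: 9.93
ee_pos: [546.0, -239.8, 217.4]
orientation: [3.138, -0.146, 0.002]
contact_force: [-0.5, 0.3, -0.9]
width: 85.4
gripper_force: 0.0
```

Run:
```python
from h import *
np.set_printoptions(precision=2,suppress=True)
s=env.read_state(); M=R.from_rotvec(s['orientation']).as_matrix()
u=np.array([np.cos(np.radians(-26.6)),np.sin(np.radians(-26.6)),0]); nest=np.array([545,-240,0]);
head=nest-121*u; head[2]=190; print(s['ee_pos'],head,np.degrees(np.arctan2(M[1,0],M[0,0])))
print(M.T@(head-40*u-s['ee_pos'])/300)
```

```text
[ 546.   -239.82  217.42] [ 436.81 -185.82  190.  ] -5.337198059137084
[-0.5  -0.19  0.09]
```

Emit:
send_rows --steps '[{"translation":[-0.1,-0.04,0],"yaw":0.02},{"translation":[-0.22,-0.08,0],"yaw":0.04},{"translation":[-0.34,-0.13,0],"yaw":0.059},{"translation":[-0.438,-0.166,0],"yaw":0.059},{"translation":[-0.438,-0.166,0],"yaw":0.059},{"translation":[-0.438,-0.166,0],"yaw":0.059}]'

```text
time: 10.68
ee_pos: [419.7, -178.0, 216.0]
orientation: [-3.057, 0.722, 0.002]
contact_force: [0.4, -0.8, -0.4]
width: 85.9
gripper_force: 0.0
```

```bash
cat >> h.py <<'E'
def blobs(im,kind,amin=6):
    h,sa,v=[a.astype(int) for a in cv2.split(cv2.cvtColor(im,cv2.COLOR_RGB2HSV))]
    m={'orange':(h>=8)&(h<=18)&(sa>190)&(v>120),'red':((h<=5)|(h>=174))&(sa>150)&(v>70),'green':(h>45)&(h<80)&(sa>120)&(v>120),'teal':(h>85)&(h<102)&(sa>110)&(v>50)}[kind].astype(np.uint8)
    n,l,st,c=cv2.connectedComponentsWithStats(m); return [(np.round(c[i],1).tolist(),st[i].tolist()) for i in range(1,n) if st[i][4]>=amin]
E
python3 - <<'E'
from h import *
np.set_printoptions(precision=1,suppress=True)
s=env.read_state(); im=grab('wrist','w6.png'); M=R.from_rotvec(s['orientation']).as_matrix()
print(s['ee_pos'],s['time'],np.degrees(np.arctan2(M[1,0],M[0,0])))
for k,z in dict(orange=92,red=53,green=114,teal=118).items():
    for c,st in blobs(im,k):
        if st[4]<4000 and (k!='teal' or st[4]>300): print(k,c,st,atz('wrist',*c,z,s), M.T@(atz('wrist',*c,z,s)-s['ee_pos']))
u=np.array([np.cos(np.radians(-26.6)),np.sin(np.radians(-26.6)),0]);v=np.array([-u[1],u[0],0]);n=np.array([545,-240,0])
for nm,x,y,z in (('headtop',-41,0,114),('button',-41,-24,92),('rider',-9,-22.5,55),('ptr',-41,-16.5,52)): print(nm,proj('wrist',n+(x-80)*u+y*v+[0,0,z],s))
E
```

```text
[ 419.7 -178.   216. ] 10.675 -26.57865409508032
orange [637.1, 53.5] [636, 52, 4, 4, 8] [ 443.  -536.9   92. ] [181.6 310.6 123.8]
orange [637.7, 59.6] [637, 58, 3, 4, 7] [ 437.1 -534.7   92. ] [175.4 311.2 123.8]
orange [345.0, 202.6] [340, 191, 11, 23, 228] [ 428.3 -204.1   92. ] [ 19.5  19.5 123.9]
red [318.3, 59.9] [312, 58, 14, 5, 66] [ 541.5 -237.4   53. ] [135.7  -1.4 162.8]
red [85.9, 131.2] [83, 127, 7, 9, 53] [600.4 -13.2  53. ] [  88.1 -228.3  162.8]
red [350.2, 157.9] [345, 154, 11, 9, 76] [ 453.2 -224.    53. ] [ 50.8  26.1 162.9]
red [310.6, 183.6] [309, 183, 4, 3, 7] [ 448.2 -183.3   53. ] [ 28.1  -8.1 162.9]
red [325.3, 184.1] [322, 183, 7, 3, 12] [ 442.1 -194.5   53. ] [ 27.6   4.7 162.9]
red [414.3, 304.3] [413, 301, 4, 8, 27] [ 296.4 -221.4   53. ] [-90.6  93.9 163.1]
green [318.5, 200.5] [316, 198, 6, 6, 32] [ 443.  -188.6  114. ] [ 25.7  -0.9 101.9]
teal [318.0, 35.4] [291, 12, 55, 51, 1916] [ 547.1 -240.3  118. ] [142.   -1.3  97.8]
headtop (np.float64(318.8946203090699), np.float64(209.74555803662747))
button (np.float64(349.9222759087039), np.float64(203.3319834910912))
rider (np.float64(345.4233958711042), np.float64(157.78084875509768))
ptr (np.float64(337.859194864415), np.float64(193.61255925150692))
```

Fixing the numbers:
- **Head:** centre at tool x ≈ 20.4, y ≈ −0.5.
- **Rider:** x ≈ 50.8. The wrist and scene cameras agree on about 30 mm of pull.
- **Cap:** still centred in the nest.

Descending over the head in two stages.

Emit:
send_rows --steps '[{"translation":[0.068,-0.002,0],"yaw":0},{"translation":[0.068,-0.002,0.1],"yaw":0},{"translation":[0.068,-0.002,0.2],"yaw":0},{"translation":[0.068,-0.002,0.3],"yaw":0},{"translation":[0.068,-0.002,0.38],"yaw":0},{"translation":[0.068,-0.002,0.43],"yaw":0},{"translation":[0.068,-0.002,0.46],"yaw":0},{"translation":[0.068,-0.002,0.47],"yaw":0},{"translation":[0.068,-0.002,0.47],"yaw":0}]'

```text
time: 11.85
ee_pos: [438.6, -186.7, 76.1]
orientation: [3.057, -0.722, 0.001]
contact_force: [-0.3, 0.0, -0.2]
width: 85.4
gripper_force: 0.0
```

Emit:
send_rows --steps '[{"translation":[0,0,0.02],"yaw":0},{"translation":[0,0,0.04],"yaw":0},{"translation":[0,0,0.055],"yaw":0},{"translation":[0,0,0.055],"yaw":0}]'

```text
time: 12.35
ee_pos: [437.9, -186.4, 59.1]
orientation: [-3.057, 0.722, 0.001]
contact_force: [0.8, 0.1, -0.4]
width: 85.6
gripper_force: 0.0
```

Run:
```python
from h import *
np.set_printoptions(precision=1,suppress=True)
s=env.read_state(); im=grab('wrist','w7.png'); M=R.from_rotvec(s['orientation']).as_matrix()
for k,z in dict(orange=94,red=53,green=114).items():
    for c,st in blobs(im,k): print(k,c,st,M.T@(atz('wrist',*c,z,s)-s['ee_pos']))
```

```text
orange [371.5, 338.6] [362, 319, 21, 40, 744] [ -0.3  20.3 -34.9]
red [318.7, 33.7] [301, 27, 36, 15, 483] [120.4  -0.5   6. ]
red [376.3, 231.6] [366, 221, 22, 21, 318] [31.2 26.2  6.1]
red [302.2, 308.9] [299, 306, 8, 6, 34] [-9.  -8.7  6.1]
red [335.0, 308.8] [332, 306, 7, 6, 34] [-9.   7.6  6.1]
red [310.0, 314.0] [295, 314, 31, 1, 31] [-12.   -4.9   6.1]
green [318.5, 357.1] [313, 353, 12, 10, 96] [  5.4  -0.4 -54.9]
```

Emit:
send_rows --steps '[{"translation":[0,0,0],"yaw":0},{"translation":[0,0,0],"yaw":0},{"translation":[0,0,0],"yaw":0},{"translation":[0,0,0],"yaw":0},{"translation":[0,0,0],"yaw":0},{"translation":[0,0,0],"yaw":0},{"translation":[0,0,0],"yaw":0},{"translation":[0,0,0],"yaw":0}]' --gripper 0.7 --newtons 30

```text
time: 13.4
ee_pos: [438.4, -186.6, 60.0]
orientation: [3.057, -0.722, 0.001]
contact_force: [-1.4, 1.0, 5.5]
width: 35.4
gripper_force: 30.6
```

Run:
```python
from h import *
np.set_printoptions(precision=1,suppress=True)
s=env.read_state(); im=grab('wrist','w8.png'); M=R.from_rotvec(s['orientation']).as_matrix()
print(s['ee_pos'],s['contact_force'],M.T@s['contact_force'])
for k,z in dict(orange=94,red=53,green=114).items():
    for c,st in blobs(im,k): print(k,c,st,M.T@(atz('wrist',*c,z,s)-s['ee_pos']))
```

```text
[ 438.4 -186.6   60. ] [-1.4  1.   5.5] [-1.7 -0.3 -5.5]
orange [363.7, 337.9] [360, 320, 7, 39, 171] [ -0.5  17.4 -34. ]
red [318.8, 36.4] [302, 29, 36, 15, 481] [119.5  -0.5   7.1]
red [376.1, 232.1] [366, 221, 21, 22, 328] [30.7 26.3  7. ]
red [302.6, 308.7] [299, 306, 8, 6, 37] [-9.4 -8.6  7. ]
red [335.2, 308.8] [332, 306, 7, 6, 32] [-9.5  7.8  7. ]
red [310.5, 314.0] [295, 313, 31, 2, 32] [-12.5  -4.7   7. ]
red [461.1, 449.6] [460, 448, 4, 4, 9] [-128.5   99.8    6.9]
green [319.0, 356.5] [313, 352, 13, 10, 98] [  5.   -0.2 -54. ]
```

Emit:
send_rows --steps '[{"translation":[0.015,0,0],"yaw":0},{"translation":[0.03,0,0],"yaw":0},{"translation":[0.05,0,0],"yaw":0},{"translation":[0.07,0,0],"yaw":0},{"translation":[0.09,0,0],"yaw":0},{"translation":[0.102,0,0],"yaw":0},{"translation":[0.102,0,0],"yaw":0},{"translation":[0.102,0,0],"yaw":0}]'

```text
time: 14.45
ee_pos: [465.1, -199.9, 60.0]
orientation: [-3.057, 0.722, 0.001]
contact_force: [-2.7, 0.9, 6.8]
width: 35.4
gripper_force: 30.8
```

Run:
```python
from h import *
np.set_printoptions(precision=1,suppress=True)
s=env.read_state(); im=grab('wrist','w9.png'); M=R.from_rotvec(s['orientation']).as_matrix()
print(s['ee_pos'],s['time'],M.T@s['contact_force'],s['width'],s['gripper_force'])
for k,z in dict(orange=94,red=55,green=114,teal=118).items():
    for c,st in blobs(im,k): print(k,c,st,M.T@(atz('wrist',*c,z,s)-s['ee_pos']))
sc=grab('scene','s9.png'); u=np.array([np.cos(np.radians(-26.6)),np.sin(np.radians(-26.6)),0])
for k,z in dict(orange=92,red=52).items():
    for c,st in blobs(sc,k,3):
        if 300<c[0]<400 and 200<c[1]<270: p=atz('scene',*c,z); print('scene',k,c,st,p,p@u)
```

```text
[ 465.1 -199.9   60. ] 14.45 [-2.8  0.4 -6.8] 35.39998058821608 30.76655387878418
orange [363.6, 337.0] [360, 319, 7, 40, 181] [ -0.1  17.3 -34. ]
red [319.0, 146.5] [302, 140, 35, 14, 475] [70.  -0.3  5. ]
red [373.1, 286.5] [363, 278, 21, 18, 247] [ 3.7 25.9  5. ]
red [380.8, 297.2] [379, 296, 4, 4, 12] [-2.2 30.1  5. ]
red [302.7, 308.9] [299, 306, 8, 6, 35] [-8.5 -8.4  5. ]
red [335.1, 308.9] [332, 307, 7, 5, 32] [-8.4  7.6  5. ]
red [307.1, 314.0] [295, 313, 26, 2, 27] [-11.4  -6.3   5. ]
green [319.0, 356.7] [313, 352, 13, 10, 97] [  5.   -0.2 -54. ]
teal [317.6, 79.5] [249, 19, 138, 131, 12566] [ 91.9  -0.6 -58.1]
scene red [334.0, 255.0] [333, 255, 3, 1, 3] [ 442.1 -241.7   52. ] 503.5795227485093
```

The head followed without slipping, and about 1.2 mm remain, so a final small nudge.

Emit:
send_rows --steps '[{"translation":[0.004,0,0],"yaw":0},{"translation":[0.004,0,0],"yaw":0},{"translation":[0.004,0,0],"yaw":0},{"translation":[0.004,0,0],"yaw":0}]'

```text
time: 15.05
ee_pos: [465.9, -200.3, 60.0]
orientation: [-3.057, 0.722, 0.002]
contact_force: [-2.6, 1.6, 6.8]
width: 35.2
gripper_force: 30.8
```

Run:
```python
from h import *
np.set_printoptions(precision=1,suppress=True)
s=env.read_state(); im=grab('wrist','w10.png'); M=R.from_rotvec(s['orientation']).as_matrix()
print(s['ee_pos'],s['time'],M.T@s['contact_force'],s['width'],s['gripper_force'])
T=lambda u,v,z: M.T@(atz('wrist',u,v,z,s)-s['ee_pos'])
for c,st in blobs(im,'red',20): print(c,st)
for c,st in blobs(im,'red',20):
    if 360<c[0]<390: x,y,w,h,_=st; print('top edge z55',T(c[0],y,55),'minus 4 -> rider centre',T(c[0],y,55)[0]-4)
for f in('w8.png','w7.png'):
    im=cv2.imread('pics/'+f)[:,:,::-1]
    for c,st in blobs(im,'red',100):
        if 360<c[0]<390: print(f,st,T(c[0],st[1],55),T(c[0],st[1]+st[3],55))
# white pixels: pointer/line search print hues around rider
```

```text
[ 465.9 -200.3   60. ] 15.05 [-3.  -0.3 -6.8] 35.172975021785874 30.798085927963257
[319.1, 150.0] [302, 143, 35, 15, 474]
[373.1, 287.6] [363, 279, 21, 16, 239]
[302.5, 308.9] [299, 306, 8, 6, 35]
[335.2, 309.0] [332, 307, 7, 5, 33]
[310.0, 314.0] [295, 314, 31, 1, 31]
top edge z55 [ 7.7 25.7  5. ] minus 4 -> rider centre 3.7377644542508675
w8.png [366, 221, 21, 22, 328] [36.6 25.7  4.9] [26.  26.2  5. ]
w7.png [366, 221, 22, 21, 318] [36.6 25.8  4.9] [26.5 26.2  5. ]
```

```bash
python3 -c "
from h import *
print(workorder.hand_in())"
```

```text
the job is handed in; nothing more can be done
None
```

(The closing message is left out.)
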